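# Clip the parts tray onto the bench post

### The arm

A 6-joint arm with a two-finger parallel gripper is mounted at the origin on a cart in front of the work surface, level with it; the furniture and walls round the work are solid. World frame = base frame: x ahead of the robot, y to its left, z up, the work surface at z = 0. Lengths are in mm, angles in degrees, forces in N, time in s.
With the tool pointing down it reaches from about 350 to 850 mm from the base axis. Payload 8.1 kg.
Tool frame: the origin (TCP) lies midway between the tips of the shut fingers; the grasp point (between the pads) lies 19 mm behind it; y points along the fingers, x is the direction in which the jaws open and shut, and the axes are right-handed (so a half turn about y gives the same grasp; the last joint's range is limited). The gripper opens to 85 mm and grips with 20 to 120 N. Pads are 22 mm wide; open, the fingers measure 114 mm over their backs; the gripper's body (76 mm by 85 mm) begins 54 mm behind the grasp point. The pads swing forward as they close: fully open they stand 13 mm farther back than shut.
Start: joints at [-74.966, 7.471, 85.268, -0, 87.261, -4.893], TCP at [204.518, -564.072, 231.292] pointing down, gripper open.
Joint ranges: [-169.43, 169.43], [-51.17, 129.36], [1.28, 143.12], [-76.62, 256.62], [0, 156.53], [-152.29, 152.29]. Speed limits (degrees/s): [136.94, 136.94, 159.86, 180, 180, 180].

### API

Orientations are given as [roll, pitch, yaw] about the fixed x, y, z axes, in that order (R = Rz(yaw) Ry(pitch) Rx(roll)).
In Python, from bench import r gives the robot as it stands.
- The arm moves only by the tool move_arm, never from a script. Its arguments are lists of equal length, an entry for each row: "linear": the shift along the tool's x, y, z normalised to -1 to 1, where 1 is 300 mm, a list of three; "twist": the turn, a rotation vector about the tool's x, y, z normalised to -1 to 1, where 1 is pi/2 rad, a list of three; "hand": the opening, from -1 (shut) to 1 (fully open). A call has 1 to 12 rows; each row is the pose to reach, as a shift and turn from the pose measured when the call began, along the tool's axes at that moment; what a row does not reach only later rows make up. A row lasts 1/12 s, in which the tool goes at most 41.7 mm and 7.16 degrees, less where a joint would pass 70% of its speed; a pose out of reach is approached as far as the arm can. A call with a number of a shift or a turn outside -1 to 1 is refused whole. A call with a gripper value outside its range is refused whole. The fingers move at their own pace and stop on an object; "force" is the grip in N (left out, the last holds). Time passes only in rows, so rows that repeat a pose let the fingers close. It gives the time, the measured TCP pose, the force and the opening at its end, in the units of the state.
- r.sense(): the state, without advancing time (a new reading comes with each control period).
- r.snapshot(name): name is "scene" or "side" or "wrist"; returns a dict with "frame" (400x640x3 uint8, red, green, blue), "range_z" (400x640 float32, mm along the optical axis (not along the pixel's ray), 0 where there is no reading), "intrinsics" (3x3 intrinsics, pixels), "R" (3x3) and "t" (3): a world point X has camera coordinates R X + t; the wrist camera has in their place "hand_eye" (4x4, takes a point from camera to tool coordinates, whose origin is the TCP and whose axes are the tool frame's). Camera axes: x right, y down, z forward; pixel columns grow to the right and rows downward; lengths in mm; the calibration is good to about 2 mm. A picture is of the moment at which its call begins: read the wrist's pose just before it.
- r.hand_in(): hands the job in, once; it reports no verdict.
The state is a dict: "time": time; "joint_pos": joint angles; "qd": joint speeds; "joint_efforts": joint torques, N m; "tool_pos": TCP position; "tcp_rot": TCP orientation; "ft_force": force on the tool from outside, world axes, zero at the start; "wrist_torque": the same for the moment, N m; "finger_gap": finger opening in mm.
Only numpy, scipy, OpenCV 4.12 (cv2) and the standard library are available. Lean on these libraries where they do the work, as an engineer would, in place of code of your own. Each camera call takes 0.05 s, during which the arm holds its last target. There are 200 camera calls.

### The job

First put the six-way terminal strip that lies between the tray and the posts flat into the parts tray. Then slide the tray along the bench, without lifting or tipping it, and press its sprung clip onto the thicker of the two upright posts until the jaws have snapped shut behind the post, with the strip still in the tray. Leave the other things where they are.

Things in the scene. Friction and masses are not known exactly. Their poses are not given: they have to be found in the camera images.
- tray: Low open aluminium tray, outside 100 (x) x 96 (y) x 20 (z) mm, walls and floor 4 mm, 0.36 kg with its clip. Origin: centre of its underside. Its x axis points out of its front towards the clip: a dark block (front face 68 mm from the origin) with two black jaws, 4 to 20 mm above the bench, that reach to 122 mm from the origin and are 53 mm wide over their flared tips.
- tray_back (a point): Centre of the outer face of the tray's flat rear wall, 50 mm behind the tray's origin, 10 mm above the bench. Axes as the tray's.
- clip_seat (a point): Where the thick post's axis lies when clipped home: in the clip's pocket, 79 mm in front of the tray's origin, 12 mm above the bench. Axes as the tray's. The jaws' flared mouth, 37 mm wide, narrows to a 12 mm throat 91 mm from the tray's origin. Pushed straight against the post (about 5 to 15 N) the jaws spread, then snap back behind it.
- jaw_left (a joint): Left jaw (on the tray's +y side), hinged on an upright pin 54 mm in front of the tray's origin and sprung shut: 0 shut, positive open, about 0.14 rad while the thick post passes the throat.
- jaw_right (a joint): Right jaw (on the tray's -y side), as the left one: 0 shut, positive open.
- thick_post_mid (a point): On the axis of the thick upright round steel post, 12 mm above the bench. The post is 22 mm in diameter and 70 mm high, fixed to the bench (flange 35 mm in diameter, 2 mm thick).
- thin_post_mid (a point): On the axis of the thin upright round steel post, 12 mm above the bench: 12 mm in diameter, 70 mm high, fixed to the bench, same flange. Not the one to clip to.
- strip_mid (a point): Centre of the six-way green terminal strip, 43 (x) x 66 (y) x 34 (z) mm, about 42 g, lying on the bench; the point is 17 mm above its underside. Grasp it across its 43 mm width (x).
- screw_feeder: Fixed: beige screw feeder, about 175 (x) x 115 (y) mm and 145 mm high; its footprint reaches from 80 mm in front (-x) to 95 mm behind (+x) and from 72 mm right (-y) to 76 mm left of its origin on the bench. Keep clear of it.
- tester: Bystander: dark hand-held tester, 104 (x) x 58 (y) x 31 mm, loose. Origin: centre of its underside.
- dish: Bystander: round steel dish of screws, 65 mm in diameter, 19 mm high, loose. Origin: centre of its underside.
- tape: Bystander: roll of paper tape lying flat, 77 mm in diameter, 19 mm high, loose. Origin: centre of its underside.
- short_strip: Bystander: short two-way green terminal strip, 43 (x) x 23 (y) x 34 mm, loose. Origin: centre of its underside.

How it is judged (in metres and radians):
On the way, in this order (a step that is already met when the one before it is completed fails the run):
1. the six-way strip lies in the tray, released (x of strip_mid in the frame of tray between -0.028 and 0.028 m and y of strip_mid in the frame of tray between -0.028 and 0.028 m and z of strip_mid in the frame of tray between 0.015 and 0.025 m and contact force between the fingers and strip below 0.2 N), for 0.2 s.
2. the clip has snapped onto the thick post, the strip in the tray (x of strip_mid in the frame of tray between -0.028 and 0.028 m and y of strip_mid in the frame of tray between -0.028 and 0.028 m and z of strip_mid in the frame of tray between 0.015 and 0.025 m and x of thick_post_mid in the frame of tray between 0.074 and 0.084 m and y of thick_post_mid in the frame of tray between -0.005 and 0.005 m and value of joint each of jaw_left, jaw_right below 0.05 rad), for 0.2 s.
At the end, for the whole second after the job is handed in: The thick post is in the clip's pocket (axis within 5 mm of the seat point along and across), both jaws shut (under 0.05 rad), the tray flat on the bench, the six-way strip on its floor inside the walls (centre within 28 mm of the tray's centre each way), both at rest (all of step 2 and height (world z) of tray below 0.004 m and angle between tray's own z axis and vertical below 0.06 rad and linear speed of each of tray, strip below 0.01 m/s); the robot touches nothing.
It fails at once if the tray is lifted or tipped off the bench (height (world z) of tray above 0.015 m or angle between tray's own z axis and vertical above 0.2 rad).
It fails at once if a bystander is shifted by more than 25 mm (distance of any of tester, dish, tape, short_strip from where it was at the start of the episode above 0.025 m).
It also fails if it takes over 48 s, if anything falls off the work surface, if the arm or the gripper's body presses on something with over 40 N, if the wrist force passes 120 N, or if a joint passes its speed limit or range.

## Working session

There is one attempt and no reset: what is moved stays moved. The work goes in short steps, Python scripts to look and compute and a tool call to move; the robot and the scene stay as the last step left them, time stands still between calls to the robot, and variables do not carry over. Pictures are saved under pics/ and viewed, on a budget of 10 in all, crops included, one or two more only if the job needs it, and the job is handed in when it is done.

Besides the shell and the picture viewer there is one more tool, called after "Request:" by a JSON object that holds its "fn" and its "kwargs", one argument or row to a line. move_arm: Moves the arm, as the interface text tells. Scaled input: -1 to 1 covers 300 mm each way for a shift and pi/2 rad each way for a turn. Its arguments: {"type":"object","properties":{"linear":{"type":"array","items":{"type":"array","items":{"type":"number","minimum":-1,"maximum":1}}},"twist":{"type":"array","items":{"type":"array","items":{"type":"number","minimum":-1,"maximum":1}}},"hand":{"type":"array","items":{"type":"number"}},"force":{"type":"number"}},"required":["linear","twist","hand"]}

```bash
mkdir -p pics
cat > h.py <<'E'
import numpy as np, cv2, json
from bench import r
from scipy.spatial.transform import Rotation as Ro
def snap(n,f=None):
    s=r.sense(); d=r.snapshot(n)
    if n=='wrist':
        T=np.eye(4); T[:3,:3]=Ro.from_euler('xyz',s['tcp_rot'],degrees=True).as_matrix(); T[:3,3]=s['tool_pos']
        C=T@np.array(d['hand_eye']); d['R']=C[:3,:3].T; d['t']=-d['R']@C[:3,3]
    if f:
        np.savez('pics/'+f+'.npz',**{k:d[k] for k in('frame','range_z','intrinsics','R','t')}); cv2.imwrite('pics/'+f+'.png',d['frame'][:,:,::-1])
    return d
def cloud(d):
    K=np.array(d['intrinsics']);z=d['range_z'];v,u=np.mgrid[:z.shape[0],:z.shape[1]]
    P=np.stack([(u-K[0,2])/K[0,0]*z,(v-K[1,2])/K[1,1]*z,z],-1)
    W=(P-np.array(d['t']))@np.array(d['R']); W[z==0]=np.nan
    return W
E
python3 - <<'E'
from h import *
print(r.sense())
for n in('scene','side'):
    d=snap(n,n); print(d['intrinsics'],-np.array(d['R']).T@d['t'])
E
```

```text
{'time': 0.0, 'joint_pos': array([-7.49673471e+01,  7.51357697e+00,  8.53324018e+01, -2.33654645e-03,
        8.72622867e+01, -4.89306310e+00]), 'qd': array([ 0.03029963, -0.03373725,  0.06368772, -0.03913509, -0.0540301 ,
        0.01866049]), 'joint_efforts': array([-2.75831462e-04, -5.69391882e+01, -5.00556064e+01, -2.69573111e-04,
        1.43136547e-02, -2.51803527e-05]), 'tool_pos': array([ 204.33764492, -563.5192464 ,  230.2304833 ]), 'tcp_rot': array([-89.99309051,   0.10806997, -70.07416372]), 'ft_force': array([-0.34036536,  0.75595982,  0.093822  ]), 'wrist_torque': array([-0.03512585, -0.01905518,  0.02049507]), 'finger_gap': 85.78768843716428}
[[485.93185995   0.         314.60408133]
 [  0.         485.93185995 204.50978718]
 [  0.           0.           1.        ]] [  47.26656578 -988.25902362  661.74816446]
[[408.84627414   0.         320.20294886]
 [  0.         408.84627414 196.46825188]
 [  0.           0.           1.        ]] [448.52199138 767.559152   565.45938648]
```

View pics/scene.png

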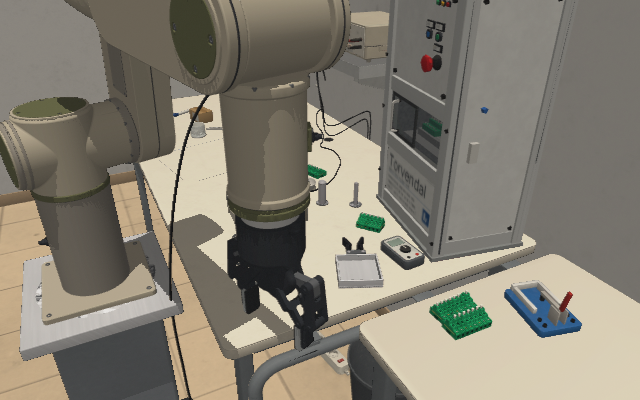

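View pics/side.png

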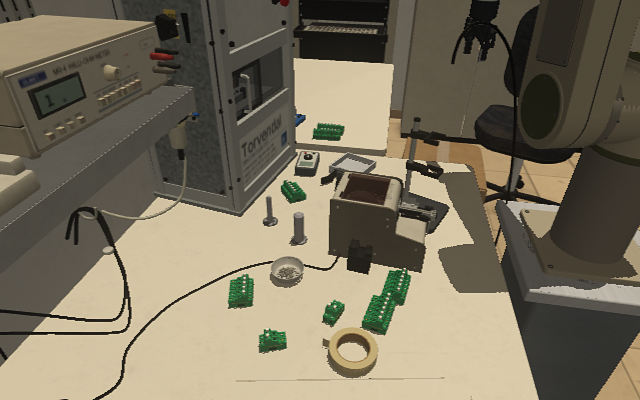

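The scene view shows the tray at (359,270) with its clip at (353,245). The strip is at (370,222), the thick post at (322,195) and the thin post at (356,195). Next I build a top-down map from both clouds.

Run:
```python
from h import *
d=np.load('pics/scene.npz');W=cloud(d)
for n,(u,v) in dict(tray=(359,265),strip=(370,222),thick=(322,183),thin=(356,183),tester=(404,250)).items(): print(n,W[v,u].round(1))
s=np.load('pics/side.npz');
X0,Y0,S=250,-650,1.0
img=np.zeros((600,700,3),np.uint8);H=np.full((600,700),-99.)
for q in(s,d):
    w=cloud(q).reshape(-1,3);c=q['frame'].reshape(-1,3)
    m=np.isfinite(w).all(1)&(w[:,2]>-15)&(w[:,2]<120)
    w=w[m];c=c[m]
    o=np.argsort(w[:,2]);w=w[o];c=c[o]
    i=(X0+600-w[:,0]).astype(int);j=(-(w[:,1])+50).astype(int)  # up=+x, right=-y
    k=(i>=2)&(i<598)&(j>=2)&(j<698)
    for a,b,zz,cc in zip(i[k],j[k],w[k,2],c[k]):
        if zz>=H[a,b]-3:
            img[a-1:a+2,b-1:b+2]=cc;H[a-1:a+2,b-1:b+2]=zz
cv2.imwrite('pics/top.png',img[:,:,::-1])
```

```text
tray [ 539.9 -220.3    6. ]
strip [653.9 -85.2  17.7]
thick [602.2  85.2  66.9]
thin [683.5  38.3  69.1]
tester [ 642.7 -247.5   32.1]
```

View pics/top.png

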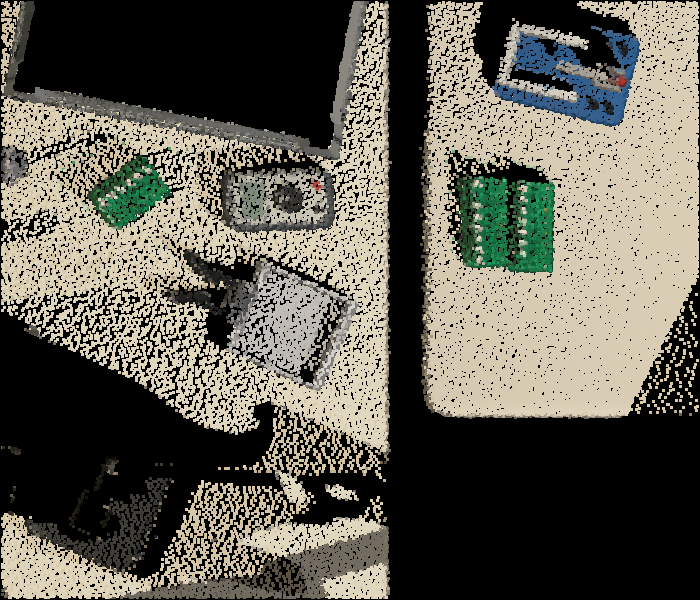

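The map (x = 850−row, y = 50−col) puts the tray near (527,−245) with yaw about 65°. The strip is near (658,−80), with its width axis at about 35°. I still need accurate poses for the posts, the feeder and the bystanders beyond.

Run:
```python
from h import *
d=np.load('pics/scene.npz');s=np.load('pics/side.npz')
def circ(P):
    A=np.c_[2*P[:,:2],np.ones(len(P))];b=(P[:,:2]**2).sum(1);c=np.linalg.lstsq(A,b,rcond=None)[0];return c[:2],np.sqrt(c[2]+c[0]**2+c[1]**2)
for nm,q in(('scene',d),('side',s)):
    w=cloud(q).reshape(-1,3);w=w[np.isfinite(w).all(1)]
    for n,c in dict(thick=(602,85),thin=(683,38)).items():
        m=(np.hypot(w[:,0]-c[0],w[:,1]-c[1])<30)
        p=w[m&(w[:,2]>10)&(w[:,2]<62)]; t=w[m&(w[:,2]>64)&(w[:,2]<76)]
        print(nm,n,len(p),circ(p) if len(p)>5 else '',len(t),t.mean(0) if len(t) else '', t[:,:2].min(0),t[:,:2].max(0))
    t=w[(w[:,2]>66)&(w[:,2]<155)&(w[:,0]>300)&(w[:,0]<620)&(w[:,1]>-160)&(w[:,1]<200)]
    if nm=='side': print('feeder',np.percentile(t,[0,2,50,98,100],axis=0).round()); 
W=cloud(s)
for n,(u,v) in dict(fa=(336,178),fb=(384,188),fc=(425,262),fd=(333,252),fe=(403,180),dish=(287,270),short=(334,311),tape=(330,352),sens=(360,255),strip=(292,190),tray=(352,165)).items(): print(n,W[v,u].round())
```

```text
scene thick 134 (array([602.64946949,  88.98021   ]), np.float64(8.610110592870948)) 35 [602.58948166  86.92919458  68.58643372] [593.81058395  78.68023995] [613.23079981  95.88864587]
scene thin 66 (array([681.95722855,  37.38988093]), np.float64(4.348558173444043)) 12 [682.10024315  37.80109834  68.91784496] [677.15843621  32.32578722] [688.7729022   42.55089341]
side thick 199 (array([605.51887839,  95.22944933]), np.float64(9.43601492041757)) 51 [604.89104137  96.90455087  66.98118134] [595.36151657  88.92829759] [614.95676933 105.04859983]
side thin 99 (array([684.56681287,  43.70008591]), np.float64(4.622384731968528)) 14 [684.74215396  43.35633669  67.03277251] [680.04884382  36.9780663 ] [690.25140188  49.01024725]
feeder [[311. -72.  66.]
 [334. -60.  68.]
 [439. 114. 118.]
 [531. 149. 142.]
 [615. 154. 155.]]
fa [ 563. -178.   -0.]
fb [437.  77. 140.]
fc [338. 117.  -1.]
fd [525. 136.  12.]
fe [ 384. -205.   -2.]
dish [606. 200.   8.]
short [500. 299.  24.]
tape [495. 375.  19.]
sens [469. 167.  40.]
strip [655. -54.  28.]
tray [ 528. -253.    3.]
```

Run:
```python
import cv2
i=cv2.imread('pics/side.png')[140:300,220:460]
cv2.imwrite('pics/sidec.png',cv2.resize(i,None,fx=3.3,fy=3.3,interpolation=cv2.INTER_CUBIC))
```

```text
(no output)
```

View pics/sidec.png

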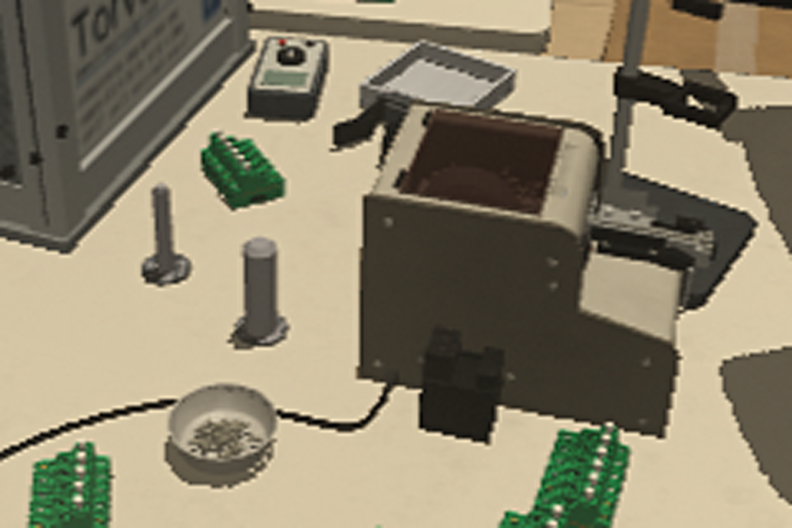

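The side view shows the feeder at x < ~530, y ≈ 20–150, the thick post near (604,92) and the dish near (606,200). The two cameras disagree by about 7 mm in y, so I'll check with the wrist camera. First I identify the rod beside the feeder and compute a move to a viewing pose.

```bash
cat >> h.py <<'E'
def goto(pos,yaw,s=None):
    "tool shift (units of 1) and twist about tool y for TCP target, tool pointing down, with rows needed"
    s=s or r.sense(); R=Ro.from_euler('xyz',s['tcp_rot'],degrees=True)
    D=np.array(pos)-s['tool_pos']; L=R.inv().apply(D)/300
    T=Ro.from_euler('xyz',[-90,0,yaw],degrees=True)
    v=(R.inv()*T).as_rotvec()/(np.pi/2)
    print('t',round(float(s['time']),2),'at',s['tool_pos'].round(1),s['tcp_rot'].round(2),'F',s['ft_force'].round(1),'gap',round(s['finger_gap'],1))
    print('linear',L.round(4),'twist',v.round(4),'rows',np.linalg.norm(D)/41.7,np.linalg.norm(v)*90/7.16)
E
python3 - <<'E'
from h import *
s=np.load('pics/side.npz');W=cloud(s)
for u,v in((414,125),(414,150),(414,170),(430,170),(432,212),(415,135)): print(W[v,u].round())
d=snap('wrist'); print(np.array(d['hand_eye']).round(3),d['intrinsics'])
goto([590,-200,330],20)
E
```

```text
[387. -60. 219.]
[379. -59. 161.]
[373. -50. 116.]
[ 310. -271.    0.]
[337.  75.  95.]
[382. -55. 198.]
[[ 1.00000e+00  0.00000e+00 -0.00000e+00 -2.91000e-01]
 [ 1.00000e-03 -3.02000e-01  9.53000e-01 -1.42878e+02]
 [ 0.00000e+00 -9.53000e-01 -3.02000e-01  7.83640e+01]
 [ 0.00000e+00  0.00000e+00  0.00000e+00  1.00000e+00]] [[302.86146308   0.         320.42645754]
 [  0.         302.86146308 202.28308611]
 [  0.           0.           1.        ]]
t 0.15 at [ 204.4 -563.7  230.5] [-8.999e+01  8.000e-02 -7.007e+01] F [ 1.  -0.5 -0.6] gap 85.2
linear [-0.7021 -0.3305  1.6215] twist [-7.0000e-04 -1.0008e+00 -6.0000e-04] rows 12.932722807770713 12.580200155165297
```

Run:
```python
from h import *
goto([450,-400,260],0)
```

```text
t 0.15 at [ 204.4 -563.7  230.5] [-8.999e+01  8.000e-02 -7.007e+01] F [ 1.  -0.5 -0.6] gap 85.2
linear [-0.2341 -0.0979  0.9556] twist [-6.000e-04 -7.786e-01 -7.000e-04] rows 7.112786261357717 9.78690568434152
```

Request:
{"fn": "move_arm", "kwargs": {
  "linear": [
    [-0.234, -0.1, 0.956],
    [-0.234, -0.1, 0.956],
    [-0.234, -0.1, 0.956],
    [-0.234, -0.1, 0.956],
    [-0.234, -0.1, 0.956],
    [-0.234, -0.1, 0.956],
    [-0.234, -0.1, 0.956],
    [-0.234, -0.1, 0.956],
    [-0.234, -0.1, 0.956],
    [-0.234, -0.1, 0.956]
  ],
  "twist": [
    [0, -0.78, 0],
    [0, -0.78, 0],
    [0, -0.78, 0],
    [0, -0.78, 0],
    [0, -0.78, 0],
    [0, -0.78, 0],
    [0, -0.78, 0],
    [0, -0.78, 0],
    [0, -0.78, 0],
    [0, -0.78, 0]
  ],
  "hand": [1, 1, 1, 1, 1, 1, 1, 1, 1, 1]
}}

```text
time: 0.98
tool_pos: [451.1, -398.8, 260.2]
tcp_rot: [-89.9, 0.0, 0.6]
ft_force: [-0.5, -0.8, 0.4]
finger_gap: 85.5
```

Run:
```python
from h import *
goto([580,-130,260],35)
```

```text
t 0.98 at [ 451.1 -398.8  260.2] [-8.989e+01  5.000e-02  6.500e-01] F [-0.5 -0.8  0.4] gap 85.5
linear [0.4397 0.0021 0.8911] twist [-1.300e-03 -3.817e-01 -2.000e-04] rows 7.148554204054398 4.7981850118995135
```

Request:
{"fn": "move_arm", "kwargs": {
  "linear": [
    [0.44, 0, 0.89],
    [0.44, 0, 0.89],
    [0.44, 0, 0.89],
    [0.44, 0, 0.89],
    [0.44, 0, 0.89],
    [0.44, 0, 0.89],
    [0.44, 0, 0.89],
    [0.44, 0, 0.89],
    [0.44, 0, 0.89],
    [0.44, 0, 0.89]
  ],
  "twist": [
    [0, -0.38, 0],
    [0, -0.38, 0],
    [0, -0.38, 0],
    [0, -0.38, 0],
    [0, -0.38, 0],
    [0, -0.38, 0],
    [0, -0.38, 0],
    [0, -0.38, 0],
    [0, -0.38, 0],
    [0, -0.38, 0]
  ],
  "hand": [1, 1, 1, 1, 1, 1, 1, 1, 1, 1]
}}

```text
time: 1.82
tool_pos: [579.9, -130.2, 260.2]
tcp_rot: [-89.9, 0.0, 34.9]
ft_force: [0.2, 0.0, -1.4]
finger_gap: 85.7
```

Run:
```python
from h import *
d=snap('wrist','w1'); print(r.sense()['tool_pos'],r.sense()['tcp_rot'])
```

```text
[ 579.67208417 -131.09744218  260.27585882] [-8.98773772e+01  3.43803390e-02  3.48414799e+01]
```

View pics/w1.png

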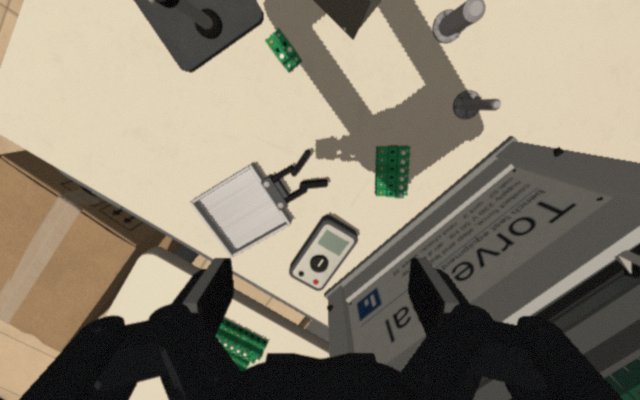

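The wrist view shows the tray with corners (193,203), (253,164), (291,222), (234,253). The jaw tips are at (308,152) and (326,181), and the strip at (393,170). The thick post's top is at (470,12) and the thin one's at (493,103). The short strip is at (283,50), near the tray's path, and a black stand is at (205,20).

Run:
```python
from h import *
d=np.load('pics/w1.npz');W=cloud(d);K=d['intrinsics']
def at(u,v,z):
    R,t=d['R'],d['t'];c=-R.T@t;ray=R.T@np.linalg.solve(K,[u,v,1.]);return (c+ray*(z-c[2])/ray[2]).round(1)
bench=W[150:260,60:180].reshape(-1,3);print('bench z',np.nanmedian(bench[:,2]))
f=d['frame'].astype(int);G=(f[...,1]>f[...,0]+20)&(f[...,1]>f[...,2]+15)
g=G[130:210,360:425];w=W[130:210,360:425][g];w=w[np.isfinite(w).all(1)&(w[:,2]>5)]
rc=cv2.minAreaRect(w[:,:2].astype(np.float32));print('strip',rc,np.percentile(w[:,2],[5,50,98]),w[:,:2].mean(0)); print(cv2.boxPoints(rc))
g=G[20:80,255:310];w=W[20:80,255:310][g];w=w[np.isfinite(w).all(1)&(w[:,2]>5)]
print('short',cv2.minAreaRect(w[:,:2].astype(np.float32)),np.percentile(w[:,2],[5,50,98]))
for q in((193,203),(253,164),(291,222),(234,253)): print('corner',q,at(*q,20),W[q[1],q[0]].round())
for q in((308,152),(326,181)): print('tip',at(*q,20))
print('thick top',at(470,12,70),W[12,470],'base',at(447,27,2)); print('thin',at(493,103,70),W[103,493],'base',at(467,104,2))
print('feeder corner',at(352,36,145),W[30,352],'rod',W[20,205],at(192,70,0))
m=np.isfinite(W).all(2)
for n,b in dict(thick=(slice(0,45),slice(430,490)),thin=(slice(85,125),slice(450,505))).items():
    p=W[b][m[b]];t=p[p[:,2]>63];print(n,len(t),t.mean(0) if len(t) else '',t.min(0) if len(t) else '',t.max(0) if len(t) else '')
# tray rim
b=W[150:262,185:300];p=b[np.isfinite(b).all(2)];p=p[(p[:,2]>2.)&(p[:,2]<30)];print(len(p))
tm=f[150:262,185:300].min(2)>100
p=b[np.isfinite(b).all(2)&(b[...,2]>14)&(b[...,2]<26)&tm];print('rim',cv2.minAreaRect(p[:,:2].astype(np.float32)),len(p))
```

```text
bench z -1.9070200829408597
strip ((659.2621459960938, -78.13272857666016), (41.419532775878906, 64.34133911132812), 35.931007385253906) [13.70920392 19.77943242 29.16218906] [656.30159341 -78.88250845]
[[ 623.6148   -64.23607]
 [ 661.37103 -116.33481]
 [ 694.9095   -92.02939]
 [ 657.15326  -39.93065]]
short ((465.0793151855469, -39.47312927246094), (20.61605453491211, 42.3590087890625), 72.29405212402344) [14.08939352 18.14817891 29.19304038]
corner (193, 203) [ 467.8 -262.9   20. ] [ 468. -263.   19.]
corner (253, 164) [ 506.1 -172.5   20. ] [ 505. -175.   11.]
corner (291, 222) [ 589.3 -211.    20. ] [ 590. -214.   12.]
corner (234, 253) [ 549.4 -295.7   20. ] [ 549. -296.   20.]
tip [ 555.  -119.7   20. ]
tip [ 595.3 -137.4   20. ]
thick top [604.9  87.8  70. ] [605.19588919  88.47139275  68.44275067] base [607.5  92.3   2. ]
thin [682.5  40.4  70. ] [682.74180099  40.5402681   69.46095428] base [686.3  42.4   2. ]
feeder corner [526.8 -10.2 145. ] [519.4436942   17.70342658  37.51643792] rod [390.40922002 -64.37287709  49.13968974] [ 383.  -121.1    0. ]
thick 453 [606.62161417  91.00923657  68.99826522] [595.9504502   82.02356817  63.25567746] [618.22042077 104.276846    72.76142128]
thin 121 [684.80439561  40.66143533  68.62922969] [679.99198893  35.68242835  63.15126555] [691.58756178  46.76671311  72.52938932]
6079
rim ((532.5181274414062, -236.43858337402344), (144.78115844726562, 133.697021484375), 33.78798294067383) 892
```

Run:
```python
from h import *
goto([658.5,-78.3,60],35.9); goto([658.5,-78.3,4],35.9)
```

```text
t 1.87 at [ 579.7 -131.1  260.3] [-8.988e+01  3.000e-02  3.484e+01] F [-0.8 -0.7  0.6] gap 85.7
linear [ 0.3166  0.6674 -0.0071] twist [-0.0014 -0.0118 -0.0004] rows 5.3144338156922375 0.14890917720596733
t 1.87 at [ 579.7 -131.1  260.3] [-8.988e+01  3.000e-02  3.484e+01] F [-0.8 -0.7  0.6] gap 85.7
linear [ 0.3167  0.854  -0.0075] twist [-0.0014 -0.0118 -0.0004] rows 6.55333539342642 0.14890917720596733
```

Request:
{"fn": "move_arm", "kwargs": {
  "linear": [
    [0.317, 0.667, -0.007],
    [0.317, 0.667, -0.007],
    [0.317, 0.667, -0.007],
    [0.317, 0.667, -0.007],
    [0.317, 0.667, -0.007],
    [0.317, 0.667, -0.007],
    [0.317, 0.667, -0.007],
    [0.317, 0.72, -0.007],
    [0.317, 0.78, -0.007],
    [0.317, 0.83, -0.007],
    [0.317, 0.854, -0.007],
    [0.317, 0.854, -0.007]
  ],
  "twist": [
    [0, -0.012, 0],
    [0, -0.012, 0],
    [0, -0.012, 0],
    [0, -0.012, 0],
    [0, -0.012, 0],
    [0, -0.012, 0],
    [0, -0.012, 0],
    [0, -0.012, 0],
    [0, -0.012, 0],
    [0, -0.012, 0],
    [0, -0.012, 0],
    [0, -0.012, 0]
  ],
  "hand": [1, 1, 1, 1, 1, 1, 1, 1, 1, 1, 1, 1]
}}

```text
time: 2.87
tool_pos: [657.3, -79.0, 3.3]
tcp_rot: [-89.8, 0.1, 35.9]
ft_force: [-0.4, 0.7, -0.1]
finger_gap: 85.4
```

Request:
{"fn": "move_arm", "kwargs": {
  "linear": [
    [0, 0, 0],
    [0, 0, 0],
    [0, 0, 0],
    [0, 0, 0],
    [0, 0, 0],
    [0, 0, 0],
    [0, 0, 0],
    [0, 0, 0]
  ],
  "twist": [
    [0, 0, 0],
    [0, 0, 0],
    [0, 0, 0],
    [0, 0, 0],
    [0, 0, 0],
    [0, 0, 0],
    [0, 0, 0],
    [0, 0, 0]
  ],
  "hand": [-1, -1, -1, -1, -1, -1, -1, -1],
  "force": 30
}}

```text
time: 3.53
tool_pos: [658.4, -79.3, 4.8]
tcp_rot: [-89.9, 0.0, 35.9]
ft_force: [-2.3, -0.4, 6.7]
finger_gap: 41.7
```

Run:
```python
from h import *
goto([658.5,-79,110],35.9);goto([595,-262,130],66)
```

```text
t 3.53 at [658.4 -79.3   4.8] [-8.991e+01  4.000e-02  3.587e+01] F [-2.3 -0.4  6.7] gap 41.7
linear [ 0.0006 -0.3508  0.0011] twist [-0.0011 -0.0003 -0.0004] rows 2.523402778193289 0.014935563491548329
t 3.53 at [658.4 -79.3   4.8] [-8.991e+01  4.000e-02  3.587e+01] F [-2.3 -0.4  6.7] gap 41.7
linear [-0.5284 -0.4177 -0.3691] twist [-1.100e-03 -3.348e-01 -1.000e-04] rows 5.525463303124098 4.208316885537644
```

Request:
{"fn": "move_arm", "kwargs": {
  "linear": [
    [0, -0.1, 0],
    [0, -0.23, 0],
    [0, -0.35, 0],
    [0, -0.35, 0],
    [-0.528, -0.418, -0.369],
    [-0.528, -0.418, -0.369],
    [-0.528, -0.418, -0.369],
    [-0.528, -0.418, -0.369],
    [-0.528, -0.418, -0.369],
    [-0.528, -0.418, -0.369],
    [-0.528, -0.418, -0.369],
    [-0.528, -0.418, -0.369]
  ],
  "twist": [
    [0, 0, 0],
    [0, 0, 0],
    [0, 0, 0],
    [0, 0, 0],
    [0, -0.335, 0],
    [0, -0.335, 0],
    [0, -0.335, 0],
    [0, -0.335, 0],
    [0, -0.335, 0],
    [0, -0.335, 0],
    [0, -0.335, 0],
    [0, -0.335, 0]
  ],
  "hand": [-1, -1, -1, -1, -1, -1, -1, -1, -1, -1, -1, -1]
}}

```text
time: 4.53
tool_pos: [595.1, -261.5, 129.8]
tcp_rot: [-89.9, -0.1, 65.9]
ft_force: [0.4, 0.6, -0.6]
finger_gap: 42.2
```

Run:
```python
from h import *
d=snap('wrist','w2'); s=r.sense();print(s['tool_pos'],s['tcp_rot'],s['finger_gap'],s['ft_force'])
```

```text
[ 595.27551553 -260.7268521   129.68019216] [-8.98621918e+01 -5.10008415e-02  6.60195624e+01] 42.166204946118455 [-0.55850553  0.87234503 -1.14576348]
```

View pics/w2.png

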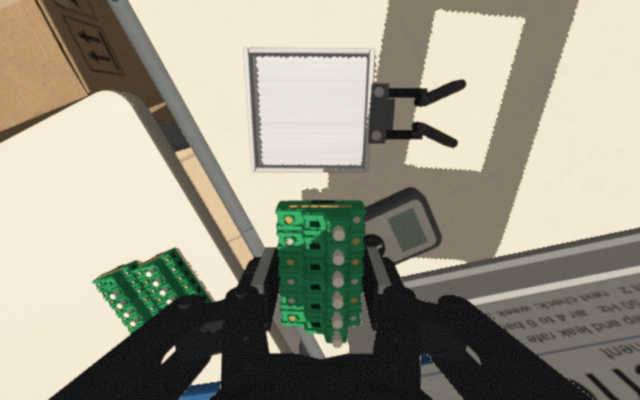

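The strip is held square at (320,268). The tray rim corners are at (246,49), (374,50), (369,171), (250,170), and the jaw tips at (463,84) and (453,145).

Run:
```python
from h import *
d=np.load('pics/w2.npz');W=cloud(d);K=d['intrinsics'];R,t=d['R'],d['t'];c=-R.T@t
def at(u,v,z):
    ray=R.T@np.linalg.solve(K,[u,v,1.]);return c+ray*(z-c[2])/ray[2]
C=np.array([at(*q,20) for q in((246,49),(374,50),(369,171),(250,170))])
print(C.round(1),'centre',C.mean(0).round(1),'sides',np.linalg.norm(np.diff(C[[0,1,2,3,0]],axis=0),axis=1).round(1))
a=(C[1]+C[2]-C[0]-C[3]);print('yaw',np.degrees(np.arctan2(a[1],a[0])))
T=np.array([at(463,84,20),at(453,145,20)]).mean(0);b=T-C.mean(0);print('tips',T.round(1),np.hypot(*b[:2]),np.degrees(np.arctan2(b[1],b[0])))
f=d['frame'].astype(int);G=(f[...,1]>f[...,0]+20)&(f[...,1]>f[...,2]+15)
m=G[195:350,270:372];w=W[195:350,270:372][m];w=w[np.isfinite(w).all(1)&(w[:,2]>100)]
yaw=np.radians(66.0);ex=np.array([np.cos(yaw),np.sin(yaw)]);ez=np.array([-np.sin(yaw),np.cos(yaw)])
p=w[:,:2]-[595.2,-261.1];X=p@ex;Z=p@ez
print('strip rel tcp x',np.percentile(X,[1,50,99]),'z',np.percentile(Z,[0,1,50,99,100]),'top',np.percentile(w[:,2],[2,50,98,100]))
```

```text
[[ 464.6 -263.5   20. ]
 [ 504.6 -175.5   20. ]
 [ 589.7 -212.7   20. ]
 [ 547.8 -304.4   20. ]] centre [ 526.7 -239.    20. ] sides [ 96.6  92.9 100.9  92.7]
yaw 65.50072128275681
tips [ 576.5 -131.    20. ] 118.98932772976396 65.24545095676449
strip rel tcp x [-20.0505192   -0.24679439  20.99066099] z [-33.21020478 -31.48975469   6.148231    32.02084416  32.96125224] top [131.8931676  143.12378091 153.88314038 158.29091871]
```

Run:
```python
from h import *
goto([528.4,-235.4,60],65.5);goto([528.4,-235.4,10],65.5)
```

```text
t 4.58 at [ 595.3 -260.7  129.7] [-8.986e+01 -5.000e-02  6.602e+01] F [-0.6  0.9 -1.1] gap 42.2
linear [-0.0137  0.2328  0.2374] twist [-0.0015  0.0058  0.0006] rows 2.394375216652572 0.07541910891964425
t 4.58 at [ 595.3 -260.7  129.7] [-8.986e+01 -5.000e-02  6.602e+01] F [-0.6  0.9 -1.1] gap 42.2
linear [-0.0138  0.3995  0.237 ] twist [-0.0015  0.0058  0.0006] rows 3.3433361301958864 0.07541910891964425
```

Request:
{"fn": "move_arm", "kwargs": {
  "linear": [
    [-0.014, 0.05, 0.12],
    [-0.014, 0.1, 0.237],
    [-0.014, 0.2, 0.237],
    [-0.014, 0.2, 0.237],
    [-0.014, 0.28, 0.237],
    [-0.014, 0.33, 0.237],
    [-0.014, 0.37, 0.237],
    [-0.014, 0.39, 0.237],
    [-0.014, 0.4, 0.237],
    [-0.014, 0.4, 0.237],
    [-0.014, 0.4, 0.237]
  ],
  "twist": [
    [0, 0.006, 0],
    [0, 0.006, 0],
    [0, 0.006, 0],
    [0, 0.006, 0],
    [0, 0.006, 0],
    [0, 0.006, 0],
    [0, 0.006, 0],
    [0, 0.006, 0],
    [0, 0.006, 0],
    [0, 0.006, 0],
    [0, 0.006, 0]
  ],
  "hand": [-1, -1, -1, -1, -1, -1, -1, -1, -1, -1, -1]
}}

```text
time: 5.5
tool_pos: [529.3, -235.8, 10.8]
tcp_rot: [-89.9, -0.0, 65.5]
ft_force: [0.3, -0.2, -0.2]
finger_gap: 42.2
```

Request:
{"fn": "move_arm", "kwargs": {
  "linear": [
    [0, 0, 0],
    [0, 0, 0],
    [0, 0, 0],
    [0, 0, 0],
    [0, 0, 0],
    [0, 0, 0]
  ],
  "twist": [
    [0, 0, 0],
    [0, 0, 0],
    [0, 0, 0],
    [0, 0, 0],
    [0, 0, 0],
    [0, 0, 0]
  ],
  "hand": [0.18, 0.18, 0.18, 0.18, 0.18, 0.18]
}}

```text
time: 6.0
tool_pos: [529.3, -235.8, 10.9]
tcp_rot: [-89.9, -0.0, 65.5]
ft_force: [-0.6, 0.2, -0.8]
finger_gap: 50.2
```

Request:
{"fn": "move_arm", "kwargs": {
  "linear": [
    [0, -0.05, 0],
    [0, -0.15, 0],
    [0, -0.28, 0],
    [0, -0.4, 0],
    [0, -0.4, 0],
    [0, -0.4, 0]
  ],
  "twist": [
    [0, 0, 0],
    [0, 0, 0],
    [0, 0, 0],
    [0, 0, 0],
    [0, 0, 0],
    [0, 0, 0]
  ],
  "hand": [0.18, 0.18, 0.18, 0.18, 0.18, 0.18]
}}

```text
time: 6.5
tool_pos: [531.5, -237.1, 134.6]
tcp_rot: [-90.3, -0.0, 65.5]
ft_force: [0.0, -0.5, -0.5]
finger_gap: 50.6
```

Run:
```python
from h import *
goto([570,-330,130],65.5)
```

```text
t 6.5 at [ 531.5 -237.1  134.6] [-9.033e+01 -1.000e-02  6.548e+01] F [ 0.  -0.5 -0.5] gap 50.6
linear [-0.2284  0.0166 -0.2451] twist [ 0.0036 -0.0002  0.0001] rows 2.4130087075232165 0.045687776435760094
```

Request:
{"fn": "move_arm", "kwargs": {
  "linear": [
    [-0.1, 0, -0.1],
    [-0.15, 0, -0.23],
    [-0.15, 0, -0.23],
    [-0.15, 0, -0.23],
    [-0.15, 0, -0.23],
    [-0.15, 0, -0.23]
  ],
  "twist": [
    [0, 0, 0],
    [0, 0, 0],
    [0, 0, 0],
    [0, 0, 0],
    [0, 0, 0],
    [0, 0, 0]
  ],
  "hand": [-0.6, -0.6, -0.6, -0.6, -0.6, -0.6]
}}

```text
time: 7.0
tool_pos: [574.7, -305.7, 134.0]
tcp_rot: [-90.2, -0.0, 65.5]
ft_force: [0.8, -0.0, 0.1]
finger_gap: 17.4
```

Run:
```python
from h import *
d=snap('wrist','w3'); s=r.sense();print(s['tool_pos'],s['tcp_rot'],s['finger_gap'],s['ft_force'])
i=cv2.imread('pics/w3.png')[:260,200:560];cv2.imwrite('pics/w3c.png',cv2.resize(i,None,fx=2.2,fy=2.2,interpolation=cv2.INTER_CUBIC))
```

```text
[ 574.96349698 -305.66078144  134.63726318] [-9.02746707e+01 -2.53655970e-02  6.55184425e+01] 17.136104353424233 [0.0014901  0.50086607 1.02460098]
```

View pics/w3c.png

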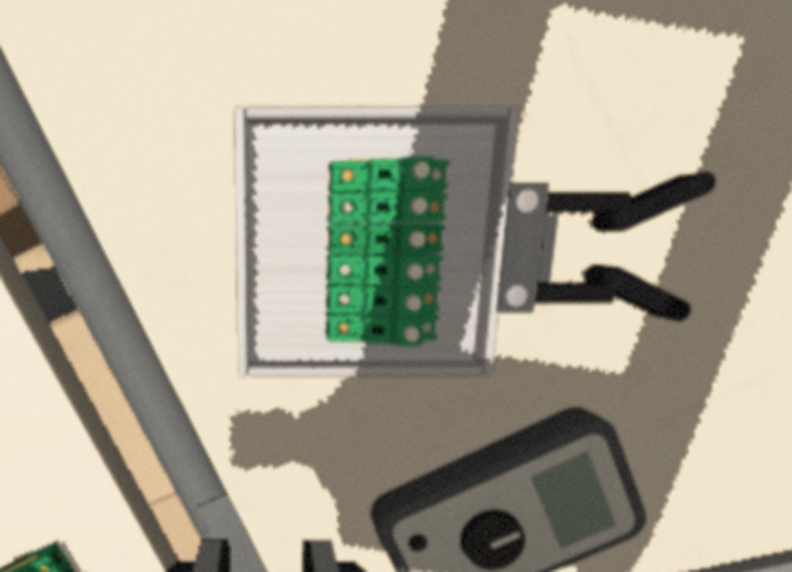

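The strip lies flat in the tray with about 29 mm free behind it. The rear wall's outer rim runs from full-image (307,49) to (310,171).

Run:
```python
from h import *
d=np.load('pics/w3.npz');W=cloud(d);K=d['intrinsics'];R,t=d['R'],d['t'];c=-R.T@t
def at(u,v,z):
    ray=R.T@np.linalg.solve(K,[u,v,1.]);return c+ray*(z-c[2])/ray[2]
A,B=at(307.3,49.1,20),at(310,171,20);a=B-A
C,D=at(434,49.5,20),at(424,171,20);
print(A,B,'C',C,D,'rear mid',(A+B)/2,'len',np.hypot(*a[:2]),'yaw',np.degrees(np.arctan2(a[1],a[0]))+90)
print('centre',(A+B+C+D)/4,'strip mid top',W[113,376])
b=W[45:180,300:445];k=b[np.isfinite(b).all(2)&(b[...,2]>13)&(b[...,2]<24)]
yaw=np.radians(65.5);ex=np.array([np.cos(yaw),np.sin(yaw)]);ez=np.array([-ex[1],ex[0]])
p=k[:,:2]-[526.7,-239];X=p@ex;Z=p@ez
q=(np.abs(Z)<40)&(X<-35);print('rear wall X',np.percentile(X[q],[2,10,50,90,98]),q.sum())
goto([526.7-48*ex[0],-239-48*ex[1],60],65.5);goto([526.7-48*ex[0],-239-48*ex[1],6.5],65.5)
```

```text
[ 463.52190815 -264.80484612   20.        ] [ 550.28647294 -303.15894265   20.        ] C [ 503.96461306 -176.59461113   20.        ] [ 591.07389651 -213.72211273   20.        ] rear mid [ 506.90419054 -283.98189438   20.        ] len 94.8637255457272 yaw 66.15227386334855
centre [ 527.21172266 -239.57012815   20.        ] strip mid top [ 528.45582884 -234.98934297   26.64551372]
rear wall X [-50.6083071  -50.18216204 -48.61621115 -47.03493438 -46.71135838] 515
t 7.05 at [ 575.  -305.7  134.6] [-9.027e+01 -3.000e-02  6.552e+01] F [0.  0.5 1. ] gap 17.1
linear [-0.0246  0.2476  0.2397] twist [0.0031 0.0002 0.0003] rows 2.4859101689837755 0.03861051534764065
t 7.05 at [ 575.  -305.7  134.6] [-9.027e+01 -3.000e-02  6.552e+01] F [0.  0.5 1. ] gap 17.1
linear [-0.0246  0.426   0.2406] twist [0.0031 0.0002 0.0003] rows 3.523984000801687 0.03861051534764065
```

Request:
{"fn": "move_arm", "kwargs": {
  "linear": [
    [-0.026, 0.1, 0.12],
    [-0.026, 0.2, 0.239],
    [-0.026, 0.24, 0.239],
    [-0.026, 0.24, 0.239],
    [-0.026, 0.28, 0.239],
    [-0.026, 0.33, 0.239],
    [-0.026, 0.38, 0.239],
    [-0.026, 0.41, 0.239],
    [-0.026, 0.423, 0.239],
    [-0.026, 0.423, 0.239],
    [-0.026, 0.423, 0.239]
  ],
  "twist": [
    [0.003, -0.003, 0],
    [0.003, -0.003, 0],
    [0.003, -0.003, 0],
    [0.003, -0.003, 0],
    [0.003, -0.003, 0],
    [0.003, -0.003, 0],
    [0.003, -0.003, 0],
    [0.003, -0.003, 0],
    [0.003, -0.003, 0],
    [0.003, -0.003, 0],
    [0.003, -0.003, 0]
  ],
  "hand": [-0.6, -0.6, -0.6, -0.6, -0.6, -0.6, -0.6, -0.6, -0.6, -0.6, -0.6]
}}

```text
time: 7.97
tool_pos: [508.1, -283.8, 8.4]
tcp_rot: [-90.1, -0.0, 65.8]
ft_force: [0.3, -0.5, 0.1]
finger_gap: 17.0
```

Request:
{"fn": "move_arm", "kwargs": {
  "linear": [
    [0, 0, 0],
    [0, 0, 0],
    [0, 0, 0],
    [0, 0, 0],
    [0, 0, 0]
  ],
  "twist": [
    [0, 0, 0],
    [0, 0, 0],
    [0, 0, 0],
    [0, 0, 0],
    [0, 0, 0]
  ],
  "hand": [-1, -1, -1, -1, -1],
  "force": 40
}}

```text
time: 8.38
tool_pos: [509.1, -284.5, 9.7]
tcp_rot: [-90.2, 0.0, 65.8]
ft_force: [0.8, -0.8, 6.0]
finger_gap: 2.6
```

Run:
```python
from h import *
d=snap('wrist','w4')
s=r.sense();print(s['tool_pos'],s['tcp_rot'],s['ft_force'],s['wrist_torque'],s['finger_gap'])
```

```text
[ 509.12945493 -284.44344981    9.70293821] [-9.02373803e+01  1.04945835e-02  6.57965105e+01] [0.24197795 0.18045172 6.22460776] [-0.04665544 -0.12928927  0.02826974] 2.791231225044958
```

The wall is gripped. I slide the tray smoothly to a pre-insertion pose with yaw 88° and its origin about 150 mm short of the post.

Request:
{"fn": "move_arm", "kwargs": {
  "linear": [
    [0.04, 0, -0.002],
    [0.1, 0, -0.005],
    [0.166, 0, -0.008],
    [0.232, 0, -0.011],
    [0.298, 0, -0.014],
    [0.365, 0, -0.017],
    [0.431, 0, -0.02],
    [0.497, 0, -0.023],
    [0.564, 0, -0.026],
    [0.617, 0, -0.029],
    [0.65, 0, -0.031],
    [0.663, 0, -0.031]
  ],
  "twist": [
    [0, -0.015, 0],
    [0, -0.037, 0],
    [0, -0.062, 0],
    [0, -0.086, 0],
    [0, -0.111, 0],
    [0, -0.136, 0],
    [0, -0.16, 0],
    [0, -0.185, 0],
    [0, -0.21, 0],
    [0, -0.23, 0],
    [0, -0.242, 0],
    [0, -0.247, 0]
  ],
  "hand": [-1, -1, -1, -1, -1, -1, -1, -1, -1, -1, -1, -1]
}}

```text
time: 9.43
tool_pos: [599.5, -105.8, 9.8]
tcp_rot: [-90.2, 0.1, 88.2]
ft_force: [-1.8, -3.7, 1.8]
finger_gap: 2.4
```

Run:
```python
from h import *
d=snap('wrist','w5')
s=r.sense();print(s['tool_pos'],s['tcp_rot'],s['ft_force'],s['wrist_torque'],s['finger_gap'])
```

```text
[ 599.57010062 -105.61790732    9.733768  ] [-9.02219994e+01  8.42430265e-02  8.81389736e+01] [0.99672737 3.49585469 2.32260543] [ 0.61370523 -0.14233211  0.0343483 ] 2.2373216073334072
```

View pics/w5.png

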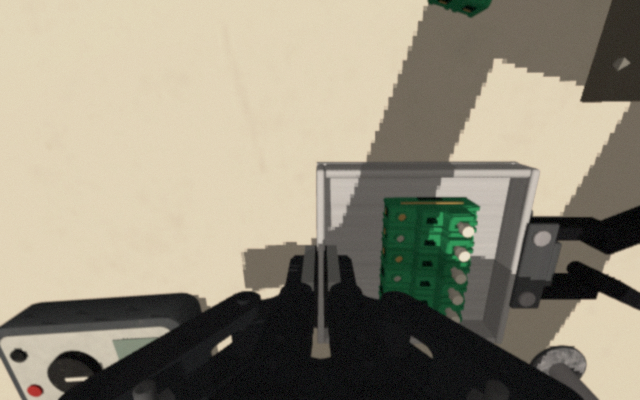

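The tray followed and is still gripped. I'll check the lateral alignment of clip and post from the hinge pins (543,238) and (527,299), and from the side camera.

Run:
```python
from h import *
d=np.load('pics/w5.npz');K=d['intrinsics'];R,t=d['R'],d['t'];c=-R.T@t
def at(u,v,z,d=None):
    ray=R.T@np.linalg.solve(K,[u,v,1.]);return c+ray*(z-c[2])/ray[2]
y=np.radians(88.14);ex=np.array([np.cos(y),np.sin(y)]);ez=np.array([-ex[1],ex[0]]);T=np.array([599.6,-105.6])
for n,q in dict(p1=(543,238),p2=(527,299),rl=(318,163),fl=(537,170)).items():
    p=at(*q,20)[:2]; print(n,p.round(1),'tool x,z',((p-T)@ex).round(1),((p-T)@ez).round(1))
P=np.array([606,91.])-T;print('post tool',P@ex,P@ez)
s=snap('side','s2');i=s['frame'][150:270,220:360,::-1];cv2.imwrite('pics/s2c.png',cv2.resize(i,None,fx=5,fy=5,interpolation=cv2.INTER_CUBIC))
```

```text
p1 [586.    1.6] tool x,z 106.7 17.1
p2 [6.201e+02 1.000e-01] tool x,z 106.3 -17.1
rl [ 546.5 -104.5] tool x,z -0.6 53.1
fl [552.7  -7.4] tool x,z 96.6 50.1
post tool 196.70414271130707 -0.01549870116977041
```

View pics/s2c.png

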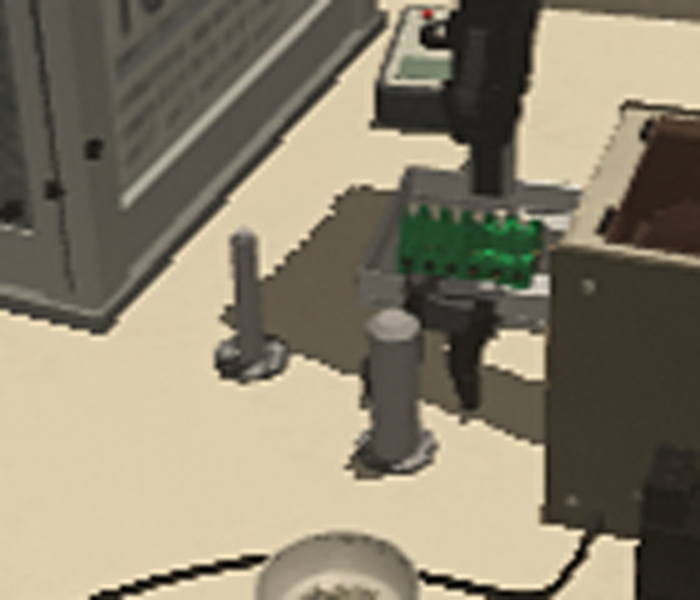

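Run:
```python
from h import *
d=np.load('pics/s2.npz');K=d['intrinsics'];R,t=d['R'],d['t'];c=-R.T@t
def at(u,v,z):
    ray=R.T@np.linalg.solve(K,[u,v,1.]);return (c+ray*(z-c[2])/ray[2]).round(1)
print('left tip bottom',at(313.6,231.6,4),'post top',at(220+393/5,150+325/5,70),'right tip visible edge',at(220+364/5,150+385/5,12), 'tray front edge L/R',at(220+362/5,150+270/5,20))
W=cloud(d);b=W[195:235,290:325];k=b[np.isfinite(b).all(2)]
print('expected left tip',599.6+0.032*170-26,-105.6+170, 'right',599.6+.032*170+26)
w=W[205:232,310:318];print(w[::5,::2].round().tolist())
goto([599.6+.0325*25,-105.6+25,9.7],88.1); goto([599.6+.0325*71,-105.6+71,9.7],88.1)
```

```text
left tip bottom [578.5  67.9   4. ] post top [603.7 101.8  70. ] right tip visible edge [624.8  70.3  12. ] tray front edge L/R [643.2  -5.8  20. ]
expected left tip 579.0400000000001 64.4 right 631.0400000000001
[[[602.0, -10.0, 20.0], [601.0, -32.0, 5.0], [596.0, -32.0, 6.0], [591.0, -33.0, 6.0]], [[598.0, 7.0, 18.0], [594.0, 7.0, 18.0], [589.0, 7.0, 19.0], [585.0, 5.0, 18.0]], [[598.0, 11.0, 6.0], [593.0, 11.0, 7.0], [586.0, 25.0, 18.0], [581.0, 27.0, 19.0]], [[591.0, 44.0, 16.0], [586.0, 45.0, 18.0], [584.0, 36.0, 12.0], [580.0, 29.0, 7.0]], [[592.0, 38.0, -2.0], [583.0, 63.0, 18.0], [578.0, 63.0, 19.0], [579.0, 38.0, -0.0]], [[589.0, 58.0, -1.0], [583.0, 61.0, 3.0], [578.0, 66.0, 7.0], [575.0, 55.0, -1.0]]]
t 9.53 at [ 599.4 -105.9    9.7] [-9.023e+01  5.000e-02  8.806e+01] F [1.7 3.5 2.4] gap 2.5
linear [ 0.0844  0.0001 -0.0005] twist [ 0.0025 -0.0005 -0.0005] rows 0.6069218475464958 0.032770123670280024
t 9.53 at [ 599.4 -105.9    9.7] [-9.023e+01  5.000e-02  8.806e+01] F [1.7 3.5 2.4] gap 2.5
linear [ 2.378e-01 -1.000e-04 -3.000e-04] twist [ 0.0025 -0.0005 -0.0005] rows 1.7106098063360142 0.032770123670280024
```

Clip and post agree laterally to about 1 mm, so I push forward gently and watch the force.

Request:
{"fn": "move_arm", "kwargs": {
  "linear": [
    [0.02, 0, 0],
    [0.05, 0, 0],
    [0.08, 0, 0],
    [0.11, 0, 0],
    [0.13, 0, 0],
    [0.15, 0, 0],
    [0.16, 0, 0],
    [0.17, 0, 0],
    [0.17, 0, 0]
  ],
  "twist": [
    [0, 0, 0],
    [0, 0, 0],
    [0, 0, 0],
    [0, 0, 0],
    [0, 0, 0],
    [0, 0, 0],
    [0, 0, 0],
    [0, 0, 0],
    [0, 0, 0]
  ],
  "hand": [-1, -1, -1, -1, -1, -1, -1, -1, -1]
}}

```text
time: 10.28
tool_pos: [601.3, -55.4, 9.8]
tcp_rot: [-90.3, 0.1, 88.1]
ft_force: [0.4, -7.9, -0.6]
finger_gap: 2.5
```

Request:
{"fn": "move_arm", "kwargs": {
  "linear": [
    [0.01, 0, 0],
    [0.02, 0, 0],
    [0.03, 0, 0],
    [0.04, 0, 0],
    [0.04, 0, 0]
  ],
  "twist": [
    [0, 0, 0],
    [0, 0, 0],
    [0, 0, 0],
    [0, 0, 0],
    [0, 0, 0]
  ],
  "hand": [-1, -1, -1, -1, -1]
}}

```text
time: 10.7
tool_pos: [601.8, -43.3, 9.7]
tcp_rot: [-90.3, 0.2, 88.1]
ft_force: [0.6, -4.2, 0.1]
finger_gap: 2.6
```

Request:
{"fn": "move_arm", "kwargs": {
  "linear": [
    [0.006, 0, 0],
    [0.012, 0, 0],
    [0.016, 0, 0],
    [0.016, 0, 0]
  ],
  "twist": [
    [0, 0, 0],
    [0, 0, 0],
    [0, 0, 0],
    [0, 0, 0]
  ],
  "hand": [-1, -1, -1, -1]
}}

```text
time: 11.03
tool_pos: [602.0, -37.9, 9.7]
tcp_rot: [-90.3, 0.1, 88.1]
ft_force: [1.5, -0.9, 0.8]
finger_gap: 2.9
```

Run:
```python
from h import *
s=snap('side','s3');i=s['frame'][150:270,220:360,::-1];cv2.imwrite('pics/s3c.png',cv2.resize(i,None,fx=5,fy=5,interpolation=cv2.INTER_CUBIC))
```

```text
(no output)
```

View pics/s3c.png

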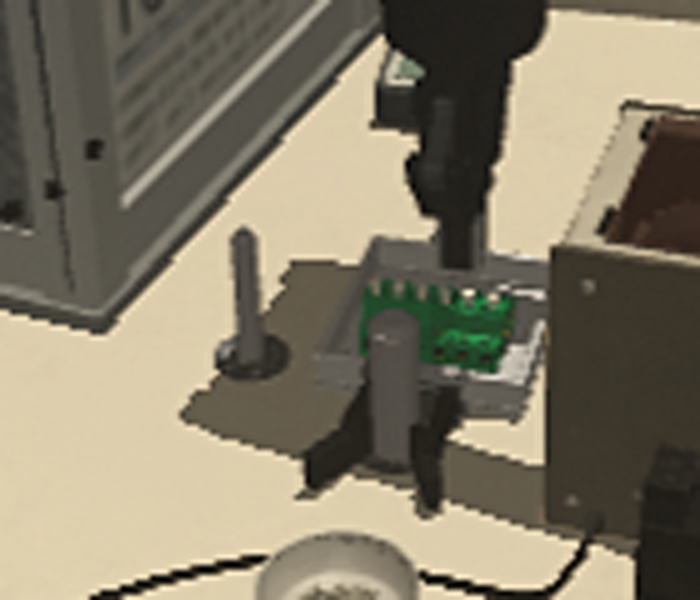

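The jaws now straddle the post, with tips at crop (305,490) and (428,510). I compute where the tips are relative to the post.

Run:
```python
from h import *
d=np.load('pics/s3.npz');K=d['intrinsics'];R,t=d['R'],d['t'];c=-R.T@t
def at(u,v,z):
    u,v=220+u/5,150+v/5
    ray=R.T@np.linalg.solve(K,[u,v,1.]);return (c+ray*(z-c[2])/ray[2]).round(1)
print('tips bottom',at(302,497,4),at(428,514,4),'tips top',at(306,462,20),at(435,485,20),'post top',at(393,325,70),'post bottom edge',at(392,470,4))
W=cloud(d);b=W[225:256,275:312];k=b[np.isfinite(b).all(2)];
f=d['frame'][225:256,275:312].max(2);k=b[np.isfinite(b).all(2)&(f<60)&(b[...,2]>10)&(b[...,2]<24)]
print(len(k),k[:,0].min(),k[:,0].max(),k[:,1].max()); q=k[k[:,1]>108-8];print(q[:,0].min(),q[:,0].max())
for x0 in (0,1):
    g=k[(k[:,0]>605) if x0 else (k[:,0]<=605)]; j=np.argsort(g[:,1])[-5:]; print(g[j].round())
```

```text
tips bottom [635.4 139.3   4. ] [581.7 140.1   4. ] tips top [634.  135.6  20. ] [578.7 140.   20. ] post top [603.7 101.8  70. ] post bottom edge [602.3 115.4   4. ]
239 579.693599897065 636.9393328429848 135.5854343404702
579.693599897065 636.9393328429848
[[582. 133.  16.]
 [584. 133.  13.]
 [580. 135.  10.]
 [582. 135.  13.]
 [582. 136.  16.]]
[[636. 131.  17.]
 [634. 131.  15.]
 [636. 132.  10.]
 [635. 133.  16.]
 [633. 133.  11.]]
```

The tips span about 55 mm, so the jaws are shut. The push force peaked and fell away (7.9 → 4.2 → 0.9 N), and the post is about 81 mm ahead of the tray origin. I nudge it 2 mm to centre it in the window.

Request:
{"fn": "move_arm", "kwargs": {
  "linear": [
    [0.004, 0, 0],
    [0.008, 0, 0],
    [0.008, 0, 0]
  ],
  "twist": [
    [0, 0, 0],
    [0, 0, 0],
    [0, 0, 0]
  ],
  "hand": [-1, -1, -1]
}}

```text
time: 11.33
tool_pos: [602.2, -35.1, 9.8]
tcp_rot: [-90.3, 0.1, 88.1]
ft_force: [1.0, -0.0, 0.3]
finger_gap: 2.5
```

Request:
{"fn": "move_arm", "kwargs": {
  "linear": [
    [0.004, 0, 0],
    [0.005, 0, 0],
    [0.005, 0, 0]
  ],
  "twist": [
    [0, 0, 0],
    [0, 0, 0],
    [0, 0, 0]
  ],
  "hand": [-1, -1, -1]
}}

```text
time: 11.58
tool_pos: [602.3, -34.1, 9.7]
tcp_rot: [-90.3, 0.1, 88.1]
ft_force: [1.5, -5.8, -0.3]
finger_gap: 2.6
```

The force rose to 5.8 N, so the post is touching the block and is seated at about 79 mm. Release and retreat.

Request:
{"fn": "move_arm", "kwargs": {
  "linear": [
    [0, 0, 0],
    [0, 0, 0],
    [0, 0, 0],
    [0, 0, 0],
    [0, 0, 0]
  ],
  "twist": [
    [0, 0, 0],
    [0, 0, 0],
    [0, 0, 0],
    [0, 0, 0],
    [0, 0, 0]
  ],
  "hand": [-0.65, -0.65, -0.65, -0.65, -0.65]
}}

```text
time: 12.0
tool_pos: [602.1, -33.8, 9.6]
tcp_rot: [-90.3, 0.1, 88.1]
ft_force: [0.2, -0.2, -0.2]
finger_gap: 14.8
```

Request:
{"fn": "move_arm", "kwargs": {
  "linear": [
    [0, -0.03, 0],
    [0, -0.1, 0],
    [0, -0.2, 0],
    [0, -0.33, 0],
    [0, -0.45, 0],
    [0, -0.5, 0],
    [-0.1, -0.5, -0.15],
    [-0.1, -0.5, -0.2],
    [-0.1, -0.5, -0.2],
    [-0.1, -0.5, -0.2]
  ],
  "twist": [
    [0, 0, 0],
    [0, 0, 0],
    [0, 0, 0],
    [0, 0, 0],
    [0, 0, 0],
    [0, 0, 0],
    [0, 0, 0],
    [0, 0, 0],
    [0, 0, 0],
    [0, 0, 0]
  ],
  "hand": [-0.65, -0.65, -0.65, -0.65, -0.65, -0.65, -0.65, -0.65, -0.65, -0.65]
}}

```text
time: 12.83
tool_pos: [660.8, -65.9, 159.9]
tcp_rot: [-90.2, 0.1, 88.0]
ft_force: [-0.8, -0.1, -1.3]
finger_gap: 14.9
```

Run:
```python
from h import *
s=r.sense();print(s['tool_pos'],s['ft_force'])
d=snap('wrist','w6')
```

```text
[660.82834423 -65.87200503 159.91071936] [-0.76940613 -0.11694249 -1.25610888]
```

View pics/w6.png

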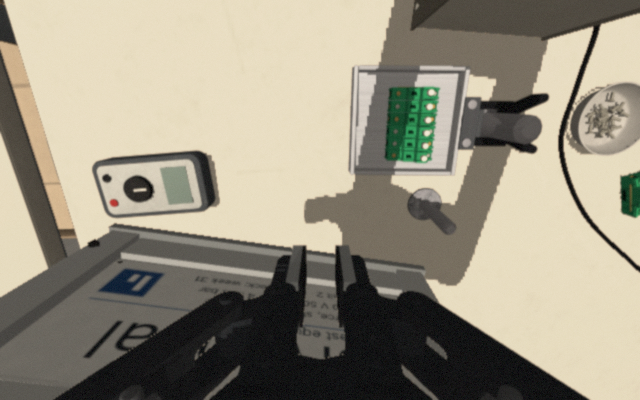

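The clip encloses the post, with its top at (527,128). The tray corners are (352,67), (468,68), (456,174), (351,172) and the tips (547,98), (536,150). The strip is in the tray and the tester and dish are untouched. One numeric check before handing in.

Run:
```python
from h import *
d=np.load('pics/w6.npz');W=cloud(d);K=d['intrinsics'];R,t=d['R'],d['t'];c=-R.T@t
def at(u,v,z):
    ray=R.T@np.linalg.solve(K,[u,v,1.]);return (c+ray*(z-c[2])/ray[2])[:2]
C=np.array([at(*q,20) for q in((352,67),(468,68),(456,174),(351,172))]);o=C.mean(0)
a=C[1]+C[2]-C[0]-C[3];y=np.arctan2(a[1],a[0]);ex=np.array([np.cos(y),np.sin(y)]);ey=np.array([-ex[1],ex[0]])
b=W[100:160,500:550].reshape(-1,3);b=b[np.isfinite(b).all(1)];tp=b[(b[:,2]>64)&(b[:,2]<74)]
print('tray',o,np.degrees(y),'post top px',at(527,128,70),'cloud',tp.mean(0),tp.min(0),tp.max(0))
for n,p in dict(post=at(527,128,70),postc=(tp.min(0)+tp.max(0))[:2]/2,p1=np.array([606,91.]),tipL=at(547,98,20),tipR=at(536,150,20)).items(): print(n,(p-o)@ex,(p-o)@ey)
print('strip',[(lambda p:((p-o)@ex,(p-o)@ey))(at(413,124,30))])
```

```text
tray [602.07344749  14.56304902] 87.27862875663898 post top px [605.36725656  90.98175174] cloud [606.43994228  91.2219747   68.91906492] [596.16726673  82.05954049  64.01510748] [617.73793214 104.02513913  72.9270194 ]
post 76.48890723371817 0.3381915938949523
postc 78.62244199343097 -1.1475286558623128
p1 76.53717696357388 -0.2929718457884417
tipL 121.5118917382884 23.00969803264422
tipR 122.47835804150215 -22.609894319757164
strip [(np.float64(2.902068886323083), np.float64(-0.22667332457542091))]
```

The post sits at about (77–79, 0) mm in the tray frame, the tips are symmetric at ±23 mm (shut), and the strip is at (3, 0). All of these are within limits.

```bash
python3 -c "
from bench import r
print(r.hand_in(), r.sense()['time'])"
```

```text
the job is handed in; nothing more can be done
the job is handed in; nothing more can be done
```

I put the six-way strip flat into the tray. Then I gripped the tray's rear wall, slid it flat along the bench and turned it to about 88°. I pressed its clip onto the thick post and let go. The job was handed in at about 13 s of the 48 s, and no verdict is reported.

- **Snap:** the push force peaked at about 8 N, fell to about 0, then rose to 5.8 N when the post reached the clip's block.
- **Post in the clip:** 77–79 mm ahead of the tray's origin and about 1 mm or less off centre, against a target of 79 ± 5 mm and ± 5 mm.
- **Jaws:** tips level and symmetric at about ±23 mm, so they look shut; the joint angles could not be read directly.
- **Strip:** at about (3, 0) mm in the tray, lying flat.
- **Surroundings:** the arm was clear of everything. The tester and dish looked untouched. The short strip and tape were not measured again after the move.
- **Disagreements:** the side camera placed the posts 4 to 7 mm farther along y than the wrist and scene cameras did. I relied on the wrist camera and the contact force, which agreed.

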